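# Height check of a brass strip under a sprung-foot gauge

## Task

Put the wooden holder that carries the brass strip flat on the height gauge's base plate, with the middle of the strip under the raised foot, and let go of it. Then lower the gauge's carriage by its black grip until the foot rests on the strip and its spring is pushed in by about 8 mm (the foot's side pointers level with the carriage's teeth), without ever driving the foot to its stop, and let go so that the gauge stays there for reading. The strip stands at a different height each time; leave the empty holder and everything else on the bench where it is.

Things in the scene. Friction and masses are not known exactly. Their poses are not given: they have to be found in the camera images.
- gauge: Fixed height gauge. Dark steel base plate 300 (x) x 120 (y) x 20 mm high, upper face at z = 20 mm, reaching from x = -145 to +155 mm; origin at its underside, directly below the foot's axis. A steel column of 24 mm diameter stands at x = +105 mm, up to 257 mm high. The gauge's front (holder goes in from here) is its -x side, which faces the robot.
- carriage (a joint): Height (m) of the relaxed foot's lower face above the base plate's upper face; grows upward, 0 to 0.135. The carriage is a grey arm, 36 mm wide, 22 mm thick, from 20 mm in front of the foot's axis back to the column; its underside lies 40 mm above the relaxed foot's lower face. It is stiff to slide (about 12 N down, 20 N up) and stays where it is left.
- grip (a point): Point in the black grip on top of the carriage, straight above the foot: a block 22 (x) x 28 (y) mm, 40 mm tall; the point lies 16 mm below its top and 24 mm above the arm's upper face. Axes as the gauge's. Pinch it from above along y to slide the carriage. It lies 86 mm above the relaxed foot's lower face.
- foot (a joint): How far (m) the sprung foot is pushed up into the carriage: 0 relaxed, 0.016 at its stop. The spring starts at 4 N and gains 0.35 N per mm. Two side pointers on the foot are level with fixed teeth on the carriage's sides at 0.008.
- foot_tip (a point): Centre of the lower face of the foot, a steel disc of 18 mm diameter pointing down. Axes as the gauge's.
- holder: Loose wooden bar with the brass strip, 180 (x) x 44 (y) x 30 mm high, 0.4 kg; origin at the centre of its underside. The strip, 70 (x) x 18 (y) mm, is set fast in it, centred at x = +50 mm, y = 0; its level top lies 36 to 56 mm above the holder's underside, different each time and not told. Grip the plain end (-x) across y, e.g. at x = -40 mm.
- spare_holder: Bystander: an empty wooden holder of the same size with an open slot and no strip; origin at the centre of its underside.
- spool: Bystander: spool of solder wire, 60 mm diameter, 62 mm high; origin under its centre.
- lotion: Bystander: white bottle, 60 mm diameter, 170 mm high; origin under its centre.
- cleaner: Bystander: clear bottle with blue cap, 72 mm diameter, 200 mm high; origin under its centre.
- flux: Bystander: flat round tin, 52 mm diameter, 30 mm high; origin under its centre.
- brush: Bystander: brush with wooden handle lying along its x, 180 mm long; origin at its middle.

How it is judged:
By the outcome, as a careful person would: the job done as asked, in the order asked, and still so for the second after the job is handed in, with the robot touching nothing.
It also fails if it takes over 54 s, if anything falls off the work surface, if the arm or the gripper's body presses on something with over 40 N, if the wrist force passes 120 N, or if a joint passes its speed limit or range.

## Robot

A 6-joint arm with a two-finger parallel gripper is mounted at the origin on the work surface. World frame = base frame: x ahead of the robot, y to its left, z up, the work surface at z = 0. Lengths are in mm, angles in degrees, forces in N, time in s.
With the tool pointing down it reaches from about 350 to 850 mm from the base axis. Payload 8.1 kg.
Tool frame: the origin (TCP) lies on the centre line of the jaws, within the pads' length; the fingertips stand 19 mm ahead of it and the grasp point (between the pads) is the TCP (r.tip_reach is the z of the fingertips in the tool frame, in mm); z points along the fingers, y is the line along which they close (so a half turn about z gives the same grasp; the last joint's range is limited). The gripper opens to 85 mm and grips with 20 to 120 N. Pads are 22 mm wide; open, the fingers measure 114 mm over their backs; the gripper's body (76 mm by 85 mm) begins 54 mm behind the grasp point. The pads swing forward as they close: fully open they stand 13 mm farther back than shut.
Start: joints at [61.284, 7.471, 85.268, -0, 87.261, -4.893], TCP at [242.333, 548.89, 250.292] pointing down, gripper open.
Joint ranges: [-169.43, 169.43], [-51.17, 129.36], [1.28, 143.12], [-76.62, 256.62], [0, 156.53], [-152.29, 152.29]. Speed limits (degrees/s): [136.94, 136.94, 159.86, 180, 180, 180].

## Interface

Orientations are given as [roll, pitch, yaw] about the fixed x, y, z axes, in that order (R = Rz(yaw) Ry(pitch) Rx(roll)).
In Python, from bench import r gives the robot as it stands. The module is installed in compiled form; this text tells all that it offers.
- The arm moves only by the shell command python3 -m handwheel 'ROWS' [FORCE]. ROWS is JSON, a list of rows, each a list of 7 numbers: the shift along the tool's x, y, z in m, then the turn, a rotation vector about the tool's x, y, z in degrees, then the finger opening in m, from 0 to 0.0854. In form: [[tx, ty, tz, ax, ay, az, claw], ...]. A call has 1 to 8 rows; each row shifts and turns the commanded pose from where the row before left it, along the tool's axes as they then stand; what a row does not reach is not made up. A row lasts 1/12 s, in which the tool goes at most 41.7 mm and 7.16 degrees, less where a joint would pass 70% of its speed; a pose out of reach is approached as far as the arm can. A call with a gripper value outside its range is refused whole. The fingers move at their own pace and stop on an object; FORCE is the grip in N (left out, the last holds). Time passes only in rows, so rows that do not move let the fingers close. It gives the time, the measured TCP pose, the force, the opening and the grip force at its end, in the units of the state.
- r.sense(): the state, without advancing time (a new reading comes with each control period).
- r.snapshot(name): name is "scene" or "top" or "wrist"; returns (picture, depth): 480x640x3 uint8, blue, green, red; 480x640 float32, mm along the optical axis (not along the pixel's ray), 0 where there is no reading.
- r.calibration(name): a dict with "vfov" (degrees; the focal length in pixels is half the picture's height over the tangent of half this angle, whatever the lens; pixels are square), "cx", "cy" (the principal point, pixels), "rvec" (rotation vector, rad) and "tvec" (3), from world to camera coordinates, as OpenCV has them; the wrist camera has in their place "tool_from_camera" (4x4, takes a point from camera to tool coordinates, whose origin is the TCP and whose axes are the flange's). Camera axes: x right, y down, z forward; pixel columns grow to the right and rows downward; lengths in mm; the calibration is good to about 2 mm. A picture is of the moment at which its call begins: read the wrist's pose just before it. calibration takes no time and is no camera call.
- r.hand_in(): hands the job in; it is judged then, once.
The state is a dict: "time": time; "joint_pos": joint angles; "qd": joint speeds; "joint_efforts": joint torques, N m; "tool_pos": TCP position; "tcp_rot": TCP orientation; "ft_force": force on the tool from outside, world axes, zero at the start; "wrist_torque": the same for the moment, N m; "finger_gap": finger opening in mm; "grip_force": force on a finger pad.
Only numpy, scipy, OpenCV 4.12 (cv2) and the standard library are available. Lean on these libraries where they do the work, as an engineer would, in place of code of your own. Each camera call takes 0.05 s, during which the arm holds its last target. There are 200 camera calls.

## Working session

There is one attempt and no reset: what is moved stays moved. The work goes in short steps, Python scripts to look and compute and a shell command to move; the robot and the scene stay as the last step left them, time stands still between calls to the robot, and variables do not carry over. Pictures are saved under pics/ and viewed, at most 10 in all, crops included, and the job is handed in when it is done.

```bash
mkdir -p pics
cat > h.py <<'E'
import numpy as np, cv2
from bench import r
from scipy.spatial.transform import Rotation as R
def cloud(name):
    s=r.sense(); img,d=r.snapshot(name); c=r.calibration(name)
    f=240/np.tan(np.radians(c["vfov"]/2))
    v,u=np.mgrid[0:480,0:640]
    P=np.stack([(u-c["cx"])/f*d,(v-c["cy"])/f*d,d],-1).astype(float)
    if "rvec" in c:
        M=R.from_rotvec(np.ravel(c["rvec"])).as_matrix(); W=(P-np.ravel(c["tvec"]))@M
    else:
        T=np.array(c["tool_from_camera"]); W=P@T[:3,:3].T+T[:3,3]
        W=W@R.from_euler('xyz',s["tcp_rot"],degrees=True).as_matrix().T+np.array(s["tool_pos"])
    W[d==0]=np.nan
    return img,W
E
python3 - <<'E'
from h import *
for n in("scene","top"):
    i,W=cloud(n); cv2.imwrite(f"pics/{n}0.png",i); np.save(f"{n}0.npy",W); print({k:np.round(np.ravel(v),2).tolist() for k,v in r.calibration(n).items()})
print(r.sense())
E
```

```text
{'vfov': [46.28], 'cx': [322.47], 'cy': [243.68], 'rvec': [0.7, 2.75, -0.88], 'tvec': [536.85, -133.14, 1552.29]}
{'vfov': [42.29], 'cx': [312.02], 'cy': [234.43], 'rvec': [2.17, -2.18, 0.1], 'tvec': [-54.01, 612.69, 1419.47]}
{'time': 0.1, 'joint_pos': array([ 6.12829224e+01,  7.51313684e+00,  8.53242105e+01,  7.01510902e-04,
        8.72594869e+01, -4.89195282e+00]), 'qd': array([ 0.03744975, -0.14456487, -0.16594406,  0.06794991, -0.0339041 ,
        0.04720384]), 'joint_efforts': array([ 1.68890394e-03, -5.70955324e+01, -5.01939511e+01, -1.59015999e-04,
        8.31039855e-03,  4.84766531e-05]), 'tool_pos': array([242.11093255, 548.47973488, 249.31350133]), 'tcp_rot': array([-1.79903578e+02, -8.95583387e-03,  1.56174834e+02]), 'ft_force': array([ 0.39643805, -0.59901066,  0.51998147]), 'wrist_torque': array([-0.01145069,  0.05281869, -0.02895392]), 'grip_force': 0.0, 'finger_gap': 85.44255523620708}
```

View pics/scene0.png

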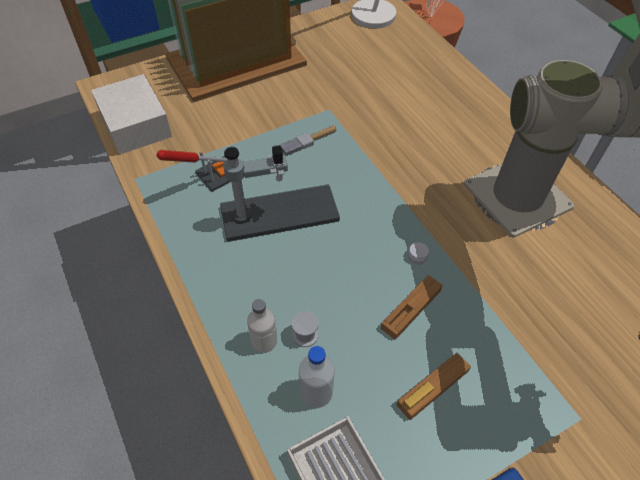

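View pics/top0.png

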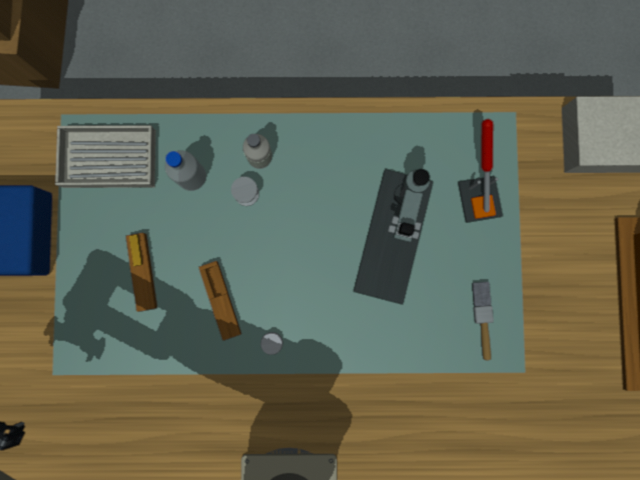

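The top view shows the strip holder at about (141,270) with its strip towards (136,250). The spare is at (220,300), and the gauge plate is centred near (395,238) with the grip at (406,229).

Run:
```python
from h import *
def rect(p,l):
    q=p[:,:2].astype(np.float32); (c,s,a)=cv2.minAreaRect(q); print(l,len(q),np.round(c,1),np.round(s,1),round(a,1),"z",np.round(np.percentile(p[:,2],[5,50,95]),1))
for n,box in (("top",{"h":(115,225,165,320),"sp":(190,250,248,345),"g":(345,160,440,312)}),("scene",{"h":(390,345,480,420),"sp":(375,270,448,342),"g":(150,130,345,245)})):
    W=np.load(n+"0.npy"); 
    for k,(a,b,c,d) in box.items():
        p=W[b:d,a:c].reshape(-1,3); p=p[~np.isnan(p[:,0])]
        img=cv2.imread(f"pics/{n}0.png")[b:d,a:c].reshape(-1,3)
        z=p[:,2]
        if k!="g":
            rect(p[(z>24)&(z<34)],n+k+" body"); 
            t=p[(z>34.5)&(z<65)]; 
            if len(t)>9: rect(t,n+k+" strip")
        else:
            print(np.histogram(z,bins=np.arange(-5,300,5))[0].tolist())
            rect(p[(z>14)&(z<26)],n+" plate")
            for lo in range(100,300,10):
                t=p[(z>lo)&(z<=lo+10)]
                if len(t)>15: rect(t,f"{n} z{lo}")
```

```text
toph body 970 [528.3 340.6] [180.3  46.2] 9.5 z [25.9 30.5 33.6]
toph strip 465 [528.2 339.4] [176.5  42.7] 9.0 z [34.7 41.6 49.8]
topsp body 1026 [460.8 157. ] [179.7  45.2] 18.6 z [26.  30.5 33.5]
topsp strip 204 [461.  156.3] [178.4  43.6] 18.7 z [34.6 35.8 39. ]
[1849, 4337, 1403, 161, 1467, 2755, 644, 83, 36, 3, 4, 4, 2, 1, 3, 2, 1, 2, 2, 2, 2, 1, 0, 2, 1, 0, 1, 0, 0, 0, 0, 0, 0, 0, 0, 0, 1, 10, 49, 62, 148, 466, 182, 120, 93, 23, 7, 8, 31, 98, 28, 21, 157, 49, 1, 0, 0, 0, 0, 0]
top plate 4555 [ 615.9 -230.9] [160.9 304.4] 75.3 z [16.7 21.3 25.2]
top z180 59 [ 646.7 -262.6] [ 61.9 131.2] 70.9 z [183.2 187.9 189.8]
top z190 210 [ 642.1 -260.5] [ 60.8 121.8] 71.2 z [190.7 197.8 199.8]
top z200 648 [ 652.6 -262.6] [ 56.5 141.1] 72.1 z [200.5 203.5 207.9]
top z210 213 [ 660.2 -257.9] [ 47.  139.5] 69.2 z [210.7 214.5 218.7]
top z220 30 [ 650.1 -252.8] [ 38.6 113.8] 70.2 z [220.2 222.3 229.2]
top z230 39 [ 643.  -260.7] [ 27.5 105. ] 71.0 z [231.7 238.1 239.7]
top z240 126 [ 650.2 -258.7] [ 27.6 116.5] 76.1 z [240.5 243.2 247.4]
top z250 178 [ 704.4 -274.7] [32.2 32.1] 44.8 z [253.5 
[... 1188 characters left out ...]
 69 [ 720.9 -331.3] [ 28.4 322. ] 48.4 z [170.6 173.9 177.5]
scene z180 133 [ 731.4 -303.4] [ 61.9 319.2] 50.1 z [181.1 186.2 189.6]
scene z190 254 [ 657.8 -248.3] [ 63.  142.7] 87.5 z [190.6 196.2 199.7]
scene z200 447 [ 655.7 -257.2] [ 53.  148.5] 70.9 z [200.6 203.2 208. ]
scene z210 202 [ 662.4 -254.7] [ 42.1 138. ] 71.4 z [211.  214.5 218.6]
scene z220 68 [ 655.4 -256.4] [ 23.5 126.4] 73.0 z [220.4 224.3 229.5]
scene z230 72 [ 653.6 -260.2] [ 31.2 128.3] 73.6 z [230.8 235.7 239.7]
scene z240 84 [ 655.7 -248.5] [ 28.1 123.3] 84.2 z [240.2 242.5 247.9]
scene z250 129 [ 705.2 -271.1] [34.9 31.8] 65.1 z [251.7 257.4 259.7]
scene z260 22 [ 705.8 -270.9] [28.5 24.4] 36.5 z [260.  260.7 261.7]
```

```bash
cat >> h.py <<'E'
def go(pos,yaw,roll=180,pitch=0):
    s=r.sense(); A=R.from_euler('xyz',s["tcp_rot"],degrees=True); B=R.from_euler('xyz',[roll,pitch,yaw],degrees=True)
    print("at",np.round(s["tool_pos"],1),np.round(s["tcp_rot"],2),"t",round(s["time"],2))
    print("shift tool axes mm",np.round(A.inv().apply(np.array(pos)-s["tool_pos"]),1),"turn",np.round((A.inv()*B).as_rotvec(degrees=True),2))
E
python3 - <<'E'
from h import *
from scipy.optimize import least_squares
for n in("top","scene"):
    W=np.load(n+"0.npy"); img=cv2.imread(f"pics/{n}0.png")
    p=W.reshape(-1,3); g=img.reshape(-1,3).max(1)
    m=(abs(p[:,2]-20)<6)&(g<60)&(abs(p[:,0]-607)<180)&(abs(p[:,1]+246)<110)
    M=cv2.morphologyEx(m.reshape(480,640).astype(np.uint8),cv2.MORPH_OPEN,np.ones((3,3)))
    k=cv2.connectedComponentsWithStats(M); j=1+np.argmax(k[2][1:,4]); q=W[k[1]==j]
    print(n,cv2.minAreaRect(q[:,:2].astype(np.float32)),np.median(q[:,2]))
    b=(p[:,2]>237)&(p[:,2]<250)&(np.hypot(p[:,0]-603,p[:,1]+245)<40); t=p[b]; print("grip",cv2.minAreaRect(t[:,:2].astype(np.float32)),np.percentile(t[:,2],[20,50,80]))
    hsv=cv2.cvtColor(img,cv2.COLOR_BGR2HSV).reshape(-1,3)
    b=(hsv[:,1]>130)&(hsv[:,2]>150)&(abs(p[:,0]-575)<60)&(abs(p[:,1]-350)<40); t=p[b&(p[:,2]>34)]
    print("strip",len(t),cv2.minAreaRect(t[:,:2].astype(np.float32)),np.percentile(t[:,2],[20,50,80]))
go([483.6,334.7,230],189.4)
E
```

```text
top ((610.3841552734375, -247.4071502685547), (116.3624038696289, 297.9007263183594), 75.16325378417969) 21.288996684008907
grip ((604.0435791015625, -247.48721313476562), (27.547992706298828, 20.879789352416992), 72.41643524169922) [240.29137075 242.69207877 244.57798959]Traceback (most recent call last):
  File "<stdin>", line 13, in <module>
    return _quantile_unchecked(
        a, q, axis, out, overwrite_input, method, keepdims, weights)
    return _ureduce(a,
                    func=_quantile_ureduce_func,
    ...<5 lines>...
                    overwrite_input=overwrite_input,
                    method=method)
    r = func(a, **kwargs)
    result = _quantile(arr,
                       quantiles=q,
    ...<2 lines>...
                       out=out,
                       weights=wgt)
    slices_having_nans = np.isnan(arr[-1, ...])
                                  ~~~^^^^^^^^^
IndexError: index -1 is out of bounds for axis 0 with size 0
```

Run:
```python
from h import *
go([483.6,334.7,230],189.4)
```

```text
at [242.1 548.5 249.3] [-1.7990e+02 -1.0000e-02  1.5617e+02] t 0.1
shift tool axes mm [-307.3  -98.    19.4] turn [ -0.09  -0.04 -33.23]
```

```bash
python3 -m handwheel '[[-0.0384,-0.0122,0.0024,0,0,0,0.085],[-0.0384,-0.0122,0.0024,0,0,0,0.085],[-0.0384,-0.0122,0.0024,0,0,0,0.085],[-0.0384,-0.0122,0.0024,0,0,0,0.085],[-0.0384,-0.0122,0.0024,0,0,0,0.085],[-0.0384,-0.0122,0.0024,0,0,0,0.085],[-0.0384,-0.0122,0.0024,0,0,0,0.085],[-0.0384,-0.0122,0.0024,0,0,0,0.085]]'
python3 -m handwheel '[[0,0,0,0,0,-6.65,0.085],[0,0,0,0,0,-6.65,0.085],[0,0,0,0,0,-6.65,0.085],[0,0,0,0,0,-6.65,0.085],[0,0,0,0,0,-6.65,0.085],[0,0,0,0,0,0,0.085]]'
python3 - <<'E'
from h import *
i,W=cloud("wrist"); cv2.imwrite("pics/w1.png",i); np.save("w1.npy",W)
hsv=cv2.cvtColor(i,cv2.COLOR_BGR2HSV)
p=W.reshape(-1,3); p=p[~np.isnan(p[:,0])]
p=p[(np.hypot(p[:,0]-528,p[:,1]-342)<110)]
print(np.histogram(p[:,2],bins=np.arange(-6,66,3)))
for a,b in((25,35),(36,60)):
    t=p[(p[:,2]>a)&(p[:,2]<b)]; print(cv2.minAreaRect(t[:,:2].astype(np.float32)),np.percentile(t[:,2],[10,50,90]))
go([483.6,334.7,230],189.4)
E
```

```text
time: 0.77
tool_pos: [484.9, 333.8, 230.6]
tcp_rot: [-180.0, -0.0, 156.2]
ft_force: [1.0, 0.8, 0.2]
finger_gap: 84.8
grip_force: 0.0
time: 1.27
tool_pos: [483.7, 335.3, 230.5]
tcp_rot: [-180.0, -0.1, -170.3]
ft_force: [-0.2, -0.4, -0.9]
finger_gap: 84.8
grip_force: 0.0
(array([    1, 12541, 11005,     1,     0,     2,    29,    10,     0,
           0,   124,  5216,   957,    25,    20,    40,  1103,    22,
           0,     0,     0,     0,     0]), array([-6, -3,  0,  3,  6,  9, 12, 15, 18, 21, 24, 27, 30, 33, 36, 39, 42,
       45, 48, 51, 54, 57, 60, 63]))
((527.97216796875, 343.34112548828125), (179.49476623535156, 44.079742431640625), 9.503166198730469) [28.14129885 29.22770082 30.19000362]
((577.4028930664062, 351.6221923828125), (70.70084381103516, 18.030868530273438), 10.047632217407227) [42.44419369 43.5748813  44.48865384]
at [483.7 335.4 230.6] [-1.7998e+02 -5.0000e-02 -1.7068e+02] t 1.32
shift tool axes mm [ 0.2 -0.6  0.6] turn [-0.02 -0.05 -0.08]
```

View pics/w1.png

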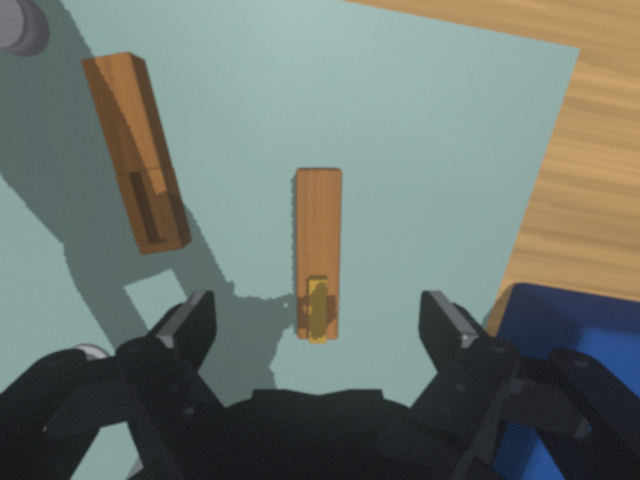

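The wrist view shows the jaws (214–420 px, row ~310) straddling the holder at (318,250), with the strip at its far end. Cloud fit: holder at (528,343.3), yaw 9.5°, strip about 44 mm high. Going down to grasp.

```bash
python3 -m handwheel '[[0,0.0005,0.035,0,0,0,0.085],[0,0,0.035,0,0,0,0.085],[0,0,0.035,0,0,0,0.085],[0,0,0.035,0,0,0,0.085],[0,0,0.035,0,0,0,0.085],[0,0,0.02,0,0,0,0.085],[0,0,0.0115,0,0,0,0.07],[0,0,0,0,0,0,0.06]]' 70
python3 -m handwheel '[[0,0,0,0,0,0,0.03],[0,0,0,0,0,0,0.03],[0,0,0,0,0,0,0.03],[0,0,0,0,0,0,0.03],[0,0,0,0,0,0,0.03],[0,0,0,0,0,0,0.03],[0,0,0,0,0,0,0.03],[0,0,0,0,0,0,0.03]]' 70
```

```text
time: 1.98
tool_pos: [481.6, 334.7, 21.2]
tcp_rot: [-179.9, -0.3, -170.7]
ft_force: [0.0, -0.7, -0.1]
finger_gap: 63.5
grip_force: 0.0
time: 2.65
tool_pos: [485.1, 336.7, 26.5]
tcp_rot: [179.9, 0.2, -170.6]
ft_force: [-0.8, -0.0, 6.6]
finger_gap: 43.0
grip_force: 73.6
```

```bash
python3 -m handwheel '[[0,0,-0.015,0,0,0,0.03],[0,0,-0.03,0,0,0,0.03],[0,0,-0.03,0,0,0,0.03],[0,0,0,0,0,0,0.03],[0,0,0,0,0,0,0.03],[0,0,0,0,0,0,0.03]]'
python3 - <<'E'
from h import *
s=r.sense()
i,W=cloud("wrist"); A=R.from_euler('xyz',s["tcp_rot"],degrees=True)
p=W.reshape(-1,3); p=p[~np.isnan(p[:,0])]; q=A.inv().apply(p-s["tool_pos"])
b=(q[:,2]<15)&(q[:,2]>-30)&(abs(q[:,1])<30)&(q[:,0]<-20); t=q[b]
print(np.histogram(t[:,2],bins=np.arange(-30,16,3)))
k=t[t[:,2]<-8]; print("strip tool",cv2.minAreaRect(k[:,:2].astype(np.float32)),np.median(k[:,2]))
k=t[t[:,2]>-7]; print("body tool",cv2.minAreaRect(k[:,:2].astype(np.float32)),np.median(k[:,2]), k[:,0].min())
print(s["finger_gap"],s["grip_force"],s["ft_force"])
go([512,-223,105],165.2)
E
```

```text
time: 3.15
tool_pos: [483.3, 335.7, 98.9]
tcp_rot: [-180.0, -0.1, -170.6]
ft_force: [0.1, 0.2, -3.9]
finger_gap: 42.6
grip_force: 72.5
(array([   0,    0,    0,    0,    0,    0,    0,    0,  406, 2175,   19,
          0,    0,    0,    0]), array([-30, -27, -24, -21, -18, -15, -12,  -9,  -6,  -3,   0,   3,   6,
         9,  12,  15]))
strip tool ((0.0, 0.0), (0.0, 0.0), 0.0) nan
body tool ((-27.28055763244629, -0.34912872314453125), (44.078521728515625, 14.548788070678711), 89.99690246582031) -2.471073022653746 -34.55515044132517
42.591951136194616 72.53047227859497 [ 0.13696804  0.1614373  -3.88646528]
at [482.7 335.3  97.8] [-1.7994e+02 -1.5000e-01 -1.7058e+02] t 3.2
shift tool axes mm [  62.5 -555.6   -6.4] turn [-0.09 -0.14 24.22]
  return _methods._mean(a, axis=axis, dtype=dtype,
  ret = ret.dtype.type(ret / rcount)
```

```bash
python3 -m handwheel '[[0.002,-0.02,-0.002,0,0,0,0.03],[0.0045,-0.0395,-0.001,0,0,0,0.03],[0.0045,-0.0395,-0.001,0,0,0,0.03],[0.0045,-0.0395,-0.001,0,0,0,0.03],[0.0045,-0.0395,0,0,0,0,0.03],[0.0045,-0.0395,0,0,0,0,0.03],[0.0045,-0.0395,0,0,0,0,0.03],[0.0045,-0.0395,0,0,0,0,0.03]]'
python3 -m handwheel '[[0.0045,-0.0395,0,0,0,0,0.03],[0.0045,-0.0395,0,0,0,0,0.03],[0.0045,-0.0395,0,0,0,0,0.03],[0.0045,-0.0395,0,0,0,0,0.03],[0.0045,-0.0395,0,0,0,0,0.03],[0.0045,-0.0395,0,0,0,0,0.03],[0.0045,-0.0395,0,0,0,0,0.03],[0.003,-0.01,0,0,0,0,0.03]]'
python3 -m handwheel '[[0,0,0,0,0,6,0.03],[0,0,0,0,0,6,0.03],[0,0,0,0,0,6,0.03],[0,0,0,0,0,6.2,0.03],[0,0,0,0,0,0,0.03],[0,0,0,0,0,0,0.03]]'
python3 - <<'E'
from h import *
s=r.sense()
i,W=cloud("wrist"); A=R.from_euler('xyz',s["tcp_rot"],degrees=True); cv2.imwrite("pics/w2.png",i)
p=W.reshape(-1,3); p=p[~np.isnan(p[:,0])]; q=A.inv().apply(p-s["tool_pos"])
t=q[(q[:,2]<5)&(q[:,2]>-12)&(abs(q[:,1])<26)]
print("body tool",cv2.minAreaRect(t[:,:2].astype(np.float32)),np.median(t[:,2]), np.percentile(t[:,0],[0,1,99,100]))
m=(abs(W[...,2]-20)<6)&(i.max(2)<60)
t=W[m]; print("plate",len(t),cv2.minAreaRect(t[:,:2].astype(np.float32)),np.median(t[:,2]))
np.save("w2.npy",W)
i,W=cloud("scene"); cv2.imwrite("pics/s2.png",i[80:320,100:420].repeat(2,0).repeat(2,1)); np.save("s2.npy",W)
i,W=cloud("top"); np.save("t2.npy",W);cv2.imwrite("pics/t2.png",i)
go([512,-223,105],165.2)
E
```

```text
time: 3.87
tool_pos: [497.5, 36.2, 102.6]
tcp_rot: [180.0, -0.2, -170.6]
ft_force: [1.0, 0.7, -3.8]
finger_gap: 42.6
grip_force: 72.6
time: 4.53
tool_pos: [511.0, -255.4, 103.0]
tcp_rot: [-179.9, -0.1, -170.8]
ft_force: [1.0, 0.7, -3.3]
finger_gap: 42.5
grip_force: 73.0
time: 5.03
tool_pos: [511.2, -249.5, 102.8]
tcp_rot: [180.0, -0.2, 165.4]
ft_force: [-0.2, -0.4, -4.2]
finger_gap: 42.8
grip_force: 73.0
body tool ((5.991401672363281, -0.009181976318359375), (51.96906661987305, 80.78709411621094), 89.95458984375) -2.655250479958829 [-34.4021851  -31.26245187  46.03826655  46.38983704]
plate 22 ((578.0926513671875, -219.34347534179688), (8.8263578414917, 64.05816650390625), 63.257694244384766) 19.247887910476173
at [ 511.9 -249.9  103.9] [ 1.7998e+02 -7.0000e-02  1.6540e+02] t 5.18
shift tool axes mm [ 6.7 26.1 -1.1] turn [ 0.02 -0.07  0.2 ]
```

View pics/w2.png

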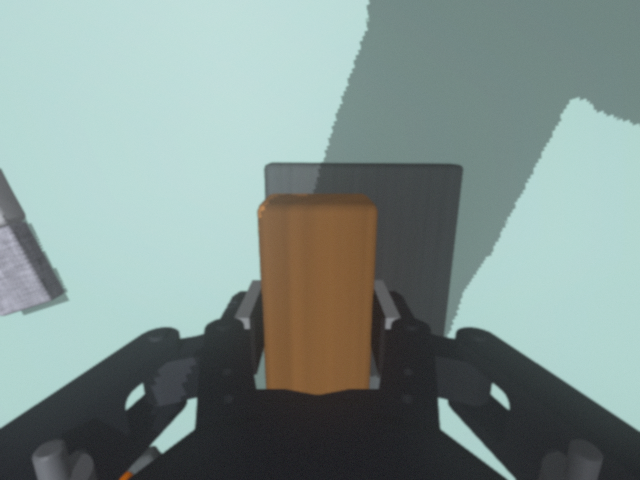

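View pics/s2.png

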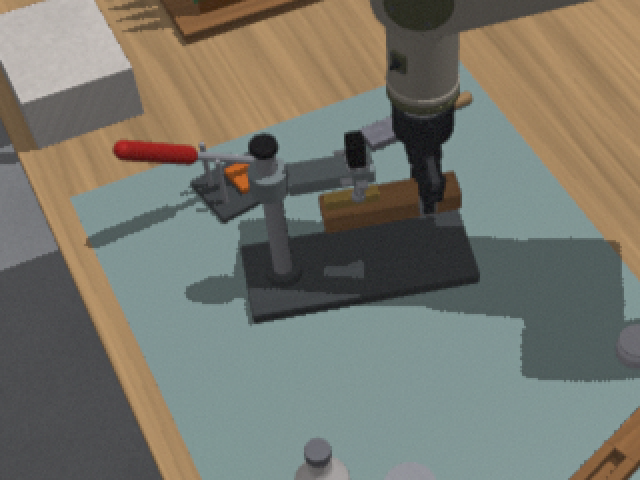

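The wrist view shows the plate's front edge at row ~164, columns 266–462, with the gripped holder offset to the left (260–376). The scene view shows the holder raised level, about 26 mm too far to -y. Next I measure the plate from the front edge.

Run:
```python
from h import *
W=np.load("w2.npy"); z=W[...,2]
m=((z>15)&(z<24)).astype(np.uint8); k=cv2.connectedComponentsWithStats(m); 
P=W[(k[1]==1+np.argmax(k[2][1:,4]))]
print(len(P),np.median(P[:,2]))
a=np.radians(-14.8)
for a_ in(-14.8,):
    d=np.array([np.cos(a),np.sin(a)]); n=np.array([-d[1],d[0]])
    x=P[:,:2]@d; y=P[:,:2]@n
    # front edge per y bin and side edges per x bin -> fit
    fe=np.array([[yb,x[abs(y-yb)<1.5].min()] for yb in np.arange(y.min()+6,y.max()-6,3)]); fe=fe[abs(fe[:,1]-np.median(fe[:,1]))<3]
    c=np.polyfit(fe[:,0],fe[:,1],1); print("front slope deg",np.degrees(np.arctan(c[0])),"x",np.median(fe[:,1]))
    xs=np.arange(x.min()+6,x.min()+100,3)
    lo=np.array([[xb,y[abs(x-xb)<1.5].min()] for xb in xs if (abs(x-xb)<1.5).any()]); hi=np.array([[xb,y[abs(x-xb)<1.5].max()] for xb in xs if (abs(x-xb)<1.5).any()])
    print(np.round(lo[:,1],1),np.round(hi[:,1],1))
    lo=lo[:12]
    c2=np.polyfit(lo[:,0],lo[:,1],1); print("side slope",np.degrees(np.arctan(c2[0])))
    f=np.array([605.5,-246.1]); print("prior foot in these axes",f@d,f@n,"front-based x",np.median(fe[:,1])+145)
for n in("s2","t2"):
    W=np.load(n+".npy"); p=W.reshape(-1,3)
    b=(p[:,2]>190)&(p[:,2]<215)&(np.hypot(p[:,0]-655,p[:,1]+260)<75); t=p[b][:,:2]; print(n,"arm",cv2.minAreaRect(t.astype(np.float32)))
```

```text
14880 19.167474507803597
front slope deg 0.12005770304513907 x 502.3986061537608
[-142.5 -142.9 -143.  -143.1 -143.2 -142.5  -77.3  -74.7  -73.9  -73.6
  -73.5  -74.   -73.9  -73.6  -73.6  -74.   -73.9  -73.8  -73.6  -73.5
  -73.8  -73.7  -73.6  -68.2  -66.6  -65.2  -57.1  -54.1  -52.3  -50.2
  -48.6  -47.2] [-24.2 -24.1 -24.3 -23.1 -24.1 -24.4 -24.  -24.2 -23.9 -24.5 -24.3 -24.
 -23.  -24.2 -24.7 -24.1 -24.5 -24.  -24.5 -24.3 -24.2 -23.9 -24.6 -24.
 -24.6 -24.3 -24.4 -24.2 -24.6 -24.6 -24.6 -24.3]
side slope 70.91659643976782
prior foot in these axes 648.2767628279983 -83.26282950543626 front-based x 647.3986061537607
s2 arm ((655.1031494140625, -260.9221496582031), (62.221641540527344, 149.12425231933594), 72.13825988769531)
t2 arm ((653.3392333984375, -262.7229309082031), (58.75396728515625, 145.4156494140625), 70.75605010986328)
```

```bash
python3 -m handwheel '[[0.005,0.02,0.01,0,0,0.2,0.03],[0.004,0.007,0.01,0,0,0,0.03],[0,0,0.014,0,0,0,0.03],[0,0,0,0,0,0,0.03],[0,0,0,0,0,0,0.03],[0,0,0,0,0,0,0.03]]'
python3 - <<'E'
from h import *
go([514.2,-222.2,48],165.2)
s=[r.sense()]; print(s[0]["ft_force"])
E
```

```text
time: 5.68
tool_pos: [510.6, -222.0, 70.9]
tcp_rot: [-180.0, 0.0, 165.1]
ft_force: [0.5, -0.7, -3.9]
finger_gap: 42.7
grip_force: 72.9
at [ 510.6 -222.    70.9] [-179.99    0.    165.06] t 5.68
shift tool axes mm [-3.6  0.8 22.9] turn [-0.01  0.   -0.14]
[ 0.49626838 -0.67016397 -3.91736138]
```

```bash
python3 -m handwheel '[[-0.0034,0.0006,0.01,0,0,-0.1,0.03],[0,0,0.008,0,0,0,0.03],[0,0,0,0,0,0,0.03],[0,0,0,0,0,0,0.03]]'
python3 - <<'E'
from h import *
q=[]
for k in range(3):
    s=r.sense(); q.append(s["tool_pos"]); i,W=cloud("wrist")
print(np.round(q,1))
z=W[...,2]; d=np.array([.9668,-.2554]); n=np.array([.2554,.9668])
m=((z>15)&(z<24)).astype(np.uint8); k=cv2.connectedComponentsWithStats(m); P=W[(k[1]==1+np.argmax(k[2][1:,4]))]
x=P[:,:2]@d; y=P[:,:2]@n; print("plate front",np.percentile(x,[0.1,.5,1]),"y",np.percentile(y,[.5,99.5]))
p=W.reshape(-1,3); t=p[(z.ravel()>48)&(z.ravel()<66)]; x=t[:,:2]@d; y=t[:,:2]@n
b=(x<560)&(abs(y+83.5)<40);print("holder rear",np.percentile(x[b],[0,.5,1]),"y",np.percentile(y[b&(x<530)],[.5,99.5]),np.median(t[b][:,2]))
go([514.2,-222.2,48],165.2); print(s["ft_force"])
E
```

```text
time: 6.02
tool_pos: [513.2, -221.9, 51.5]
tcp_rot: [180.0, -0.1, 165.1]
ft_force: [-0.1, -0.3, -4.2]
finger_gap: 42.4
grip_force: 73.0
[[ 513.2 -221.9   51.5]
 [ 513.5 -222.    52.1]
 [ 513.8 -222.2   52.5]]
plate front [502.02343344 502.33537913 502.42495719] y [-142.22210414  -24.50422399]
holder rear [507.01381019 507.35103356 507.43883162] y [-105.4039877   -62.30514965] 55.26742476490505
at [ 514.  -222.3   52.8] [-1.8000e+02  1.0000e-02  1.6512e+02] t 6.17
shift tool axes mm [-0.1  0.1  4.8] turn [-0.    0.01 -0.08]
[-0.2060469  -0.20862098 -3.31113756]
```

```bash
python3 -m handwheel '[[0,0.0003,0.003,0,0,0,0.03],[0,0,0.0015,0,0,0,0.03],[0,0,0.0005,0,0,0,0.03],[0,0,0.0005,0,0,0,0.03],[0,0,0,0,0,0,0.03]]'
```

```text
time: 6.58
tool_pos: [514.0, -221.8, 47.1]
tcp_rot: [180.0, -0.0, 165.1]
ft_force: [-1.2, 0.9, -2.8]
finger_gap: 42.8
grip_force: 73.1
```

```bash
python3 -m handwheel '[[0,0,0.0005,0,0,0,0.03],[0,0,0.0005,0,0,0,0.03],[0,0,0,0,0,0,0.03],[0,0,0,0,0,0,0.03]]';python3 -m handwheel '[[0,0,0.0005,0,0,0,0.03],[0,0,0,0,0,0,0.03],[0,0,0,0,0,0,0.03]]'
```

```text
time: 6.92
tool_pos: [514.1, -221.9, 46.5]
tcp_rot: [-180.0, 0.0, 165.1]
ft_force: [-3.6, 1.2, 3.2]
finger_gap: 42.8
grip_force: 73.7
time: 7.17
tool_pos: [514.2, -221.9, 46.5]
tcp_rot: [-180.0, 0.0, 165.1]
ft_force: [-5.5, 2.4, 8.8]
finger_gap: 42.9
grip_force: 74.6
```

```bash
python3 -m handwheel '[[0,0,0,0,0,0,0.05],[0,0,0,0,0,0,0.06],[0,0,0,0,0,0,0.075],[0,0,0,0,0,0,0.085],[0,0,0,0,0,0,0.085],[0,0,0,0,0,0,0.085]]'
python3 -m handwheel '[[0,0,-0.01,0,0,0,0.085],[0,0,-0.02,0,0,0,0.085],[0.01,0,-0.03,0,0,0,0.085],[0.01,0,-0.035,0,0,0,0.085],[0,0,-0.035,0,0,0,0.085],[0,0,-0.035,0,0,0,0.085],[0,0,-0.035,0,0,0,0.085],[0,0,-0.035,0,0,0,0.085]]'
python3 - <<'E'
from h import *
i,W=cloud("wrist"); cv2.imwrite("pics/w3.png",i); np.save("w3.npy",W)
z=W[...,2]; d=np.array([.9668,-.2554]); n=np.array([.2554,.9668]); p=W.reshape(-1,3);x=p[:,:2]@d-647.6; y=p[:,:2]@n+83.5; z=p[:,2]
for a,b in((15,23),(46,52),(58,75),(185,210),(225,250)):
    m=(z>a)&(z<b)&(x>-160)&(x<150)&(abs(y)<75)
    if m.sum()>20: print(a,b,m.sum(),cv2.minAreaRect(np.c_[x,y][m].astype(np.float32)),np.median(z[m]))
s=r.sense(); print(s["tool_pos"])
i,W=cloud("scene"); cv2.imwrite("pics/s3.png",cv2.resize(i[80:320,100:420],None,fx=2,fy=2))
E
```

```text
time: 7.67
tool_pos: [514.0, -221.9, 45.6]
tcp_rot: [-180.0, 0.0, 165.1]
ft_force: [-0.1, -0.2, 0.1]
finger_gap: 85.0
grip_force: 0.0
time: 8.33
tool_pos: [494.3, -216.5, 283.4]
tcp_rot: [-180.0, 0.1, 165.1]
ft_force: [1.6, 0.7, 0.2]
finger_gap: 85.1
grip_force: 0.0
15 23 12372 ((-5.6755218505859375, 0.24693679809570312), (120.24667358398438, 279.0621643066406), 89.88385009765625) 19.360097383650412
46 52 5074 ((-50.23298645019531, 0.2861957550048828), (179.20318603515625, 43.944061279296875), 0.003705990966409445) 49.243702472305955
58 75 936 ((0.057003021240234375, 0.3167610168457031), (17.01575469970703, 70.16165924072266), 89.92095947265625) 63.58760933161011
185 210 1540 ((-11.925779342651367, -0.10556793212890625), (61.70570755004883, 19.172924041748047), 89.51042175292969) 196.57068754812377
[ 496.83314175 -217.9044344   292.09285391]
```

View pics/s3.png

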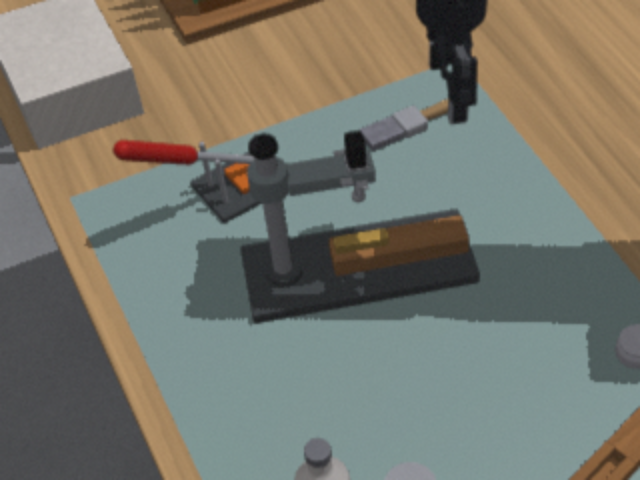

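The strip is centred under the foot, at (0.1, 0.3) mm in gauge axes with yaw 0, and the holder lies flat on the plate (crop ~(400,245)). The strip top reads about z = 64.3. Next is the grip.

```bash
python3 - <<'E'
from h import *
go([604.9,-245.9,300],165.2)
E
python3 -m handwheel '[[-0.03,0,-0.007,0,0,0,0.085],[-0.035,0,0,0,0,0,0.085],[-0.035,0,0,0,0,0,0.085],[-0.011,0,0,0,0,0,0.085],[0,0,0,0,0,0,0.085],[0,0,0,0,0,0,0.085]]'
python3 - <<'E'
from h import *
i,W=cloud("wrist"); p=W.reshape(-1,3); d=np.array([.9668,-.2554]); n=np.array([.2554,.9668]);x=p[:,:2]@d-647.6; y=p[:,:2]@n+83.5; z=p[:,2]
for a,b in((185,215),(230,255)):
    m=(z>a)&(z<b)&(x>-40)&(x<60)&(abs(y)<30)
    if m.sum()>20: print(a,b,m.sum(),cv2.minAreaRect(np.c_[x,y][m].astype(np.float32)),np.percentile(z[m],[10,50,90]))
go([604.9,-245.9,227],165.2)
E
```

```text
at [ 497.3 -218.2  289.5] [-179.82    0.71  165.13] t 8.43
shift tool axes mm [-111.2    0.8   -9.1] turn [-0.18  0.71 -0.07]
time: 8.93
tool_pos: [601.8, -245.1, 287.0]
tcp_rot: [180.0, -0.1, 165.1]
ft_force: [0.1, 0.4, -0.3]
finger_gap: 85.1
grip_force: 0.0
185 215 5245 ((19.601402282714844, -0.054027557373046875), (80.76813507080078, 59.84260940551758), 0.038852840662002563) [188.55152151 200.20693033 202.22508607]
230 255 2065 ((-1.3438453674316406, -0.11703968048095703), (27.797147750854492, 21.38048553466797), 89.53380584716797) [236.71229124 240.17285754 241.17776408]
at [ 601.4 -245.   287.5] [ 1.8000e+02 -5.0000e-02  1.6513e+02] t 8.98
shift tool axes mm [-3.7  0.  60.5] turn [ 0.   -0.05 -0.07]
```

```bash
python3 -m handwheel '[[-0.0028,0,0.015,0,0,0,0.085],[0,0,0.02,0,0,0,0.085],[0,0,0.02,0,0,0,0.07],[0,0,0.005,0,0,0,0.06],[0,0,0,0,0,0,0.05],[0,0,0,0,0,0,0.04],[0,0,0,0,0,0,0.032],[0,0,0,0,0,0,0.032]]' 60
python3 -m handwheel '[[0,0,0,0,0,0,0.032],[0,0,0,0,0,0,0.015],[0,0,0,0,0,0,0.015],[0,0,0,0,0,0,0.015],[0,0,0,0,0,0,0.015],[0,0,0,0,0,0,0.015]]' 60
```

```text
time: 9.65
tool_pos: [605.3, -246.3, 229.8]
tcp_rot: [-180.0, 0.2, 165.1]
ft_force: [0.6, -0.7, -1.3]
finger_gap: 31.9
grip_force: 0.0
time: 10.15
tool_pos: [605.1, -246.2, 229.0]
tcp_rot: [-180.0, 0.1, 165.1]
ft_force: [-0.7, 0.5, 5.6]
finger_gap: 27.3
grip_force: 60.4
```

```bash
python3 -m handwheel '[[0,0,0.004,0,0,0,0.015],[0,0,0.006,0,0,0,0.015],[0,0,0.008,0,0,0,0.015],[0,0,0.008,0,0,0,0.015],[0,0,0.008,0,0,0,0.015],[0,0,0.008,0,0,0,0.015],[0,0,0.008,0,0,0,0.015],[0,0,0.005,0,0,0,0.015]]' 80
python3 -m handwheel '[[0,0,0.004,0,0,0,0.015],[0,0,0.001,0,0,0,0.015],[0,0,0.001,0,0,0,0.015],[0,0,0.001,0,0,0,0.015],[0,0,0.001,0,0,0,0.015]]'
```

```text
time: 10.82
tool_pos: [605.2, -246.2, 174.1]
tcp_rot: [-180.0, 0.1, 165.1]
ft_force: [-3.8, 1.6, 13.0]
finger_gap: 26.9
grip_force: 80.2
time: 11.23
tool_pos: [605.2, -246.2, 166.8]
tcp_rot: [-180.0, 0.1, 165.1]
ft_force: [-5.1, 2.4, 10.9]
finger_gap: 27.1
grip_force: 80.1
```

```bash
for k in 1; do
python3 -m handwheel '[[0,0,0.001,0,0,0,0.015],[0,0,0.001,0,0,0,0.015],[0,0,0.001,0,0,0,0.015],[0,0,0.001,0,0,0,0.015],[0,0,0.001,0,0,0,0.015]]'
python3 -m handwheel '[[0,0,0.001,0,0,0,0.015],[0,0,0.001,0,0,0,0.015]]'
python3 -m handwheel '[[0,0,0.001,0,0,0,0.015],[0,0,0.001,0,0,0,0.015]]'
python3 -m handwheel '[[0,0,0.001,0,0,0,0.015]]'
python3 -m handwheel '[[0,0,0.001,0,0,0,0.015]]'
python3 -m handwheel '[[0,0,0.001,0,0,0,0.015]]'
python3 -m handwheel '[[0,0,0.001,0,0,0,0.015]]'
done | grep -E "tool_pos|ft_f"
```

```text
tool_pos: [605.2, -246.2, 161.8]
ft_force: [-5.6, 2.9, 12.1]
tool_pos: [605.1, -246.2, 159.8]
ft_force: [-4.0, 2.5, 10.5]
tool_pos: [605.2, -246.2, 157.8]
ft_force: [-5.5, 3.3, 12.2]
tool_pos: [605.1, -246.2, 156.8]
ft_force: [-4.5, 2.7, 11.0]
tool_pos: [605.1, -246.2, 155.7]
ft_force: [-4.8, 2.4, 12.4]
tool_pos: [605.2, -246.2, 154.8]
ft_force: [-5.0, 2.4, 11.5]
tool_pos: [605.2, -246.2, 153.8]
ft_force: [-7.0, 3.5, 15.6]
```

Contact is starting at about z = 154. I continue in small steps to confirm.

```bash
for k in 1; do
python3 -m handwheel '[[0,0,0.001,0,0,0,0.015]]'
python3 -m handwheel '[[0,0,0.001,0,0,0,0.015]]'
python3 -m handwheel '[[0,0,0.001,0,0,0,0.015]]'
python3 -m handwheel '[[0,0,0.001,0,0,0,0.015]]'
done | grep -E "tool_pos|ft_f"
```

```text
tool_pos: [605.2, -246.2, 153.3]
ft_force: [-8.6, 4.5, 16.3]
tool_pos: [605.2, -246.2, 152.5]
ft_force: [-8.7, 2.9, 16.8]
tool_pos: [605.2, -246.2, 151.6]
ft_force: [-8.8, 3.9, 17.7]
tool_pos: [605.2, -246.2, 150.7]
ft_force: [-8.6, 2.6, 17.5]
```

```bash
for k in 1; do
python3 -m handwheel '[[0,0,0.001,0,0,0,0.015],[0,0,0.001,0,0,0,0.015]]'
python3 -m handwheel '[[0,0,0.001,0,0,0,0.015],[0,0,0,0,0,0,0.015],[0,0,0,0,0,0,0.015]]'
done | grep -E "tool_pos|ft_f"
python3 - <<'E'
from h import *
i,W=cloud("wrist"); cv2.imwrite("pics/w4.png",i)
print(r.sense()["tool_pos"])
E
```

```text
tool_pos: [605.2, -246.2, 148.8]
ft_force: [-9.6, 4.3, 18.5]
tool_pos: [605.2, -246.2, 147.6]
ft_force: [-8.2, 3.9, 15.8]
[ 605.16011528 -246.19756033  147.62042307]
```

View pics/w4.png

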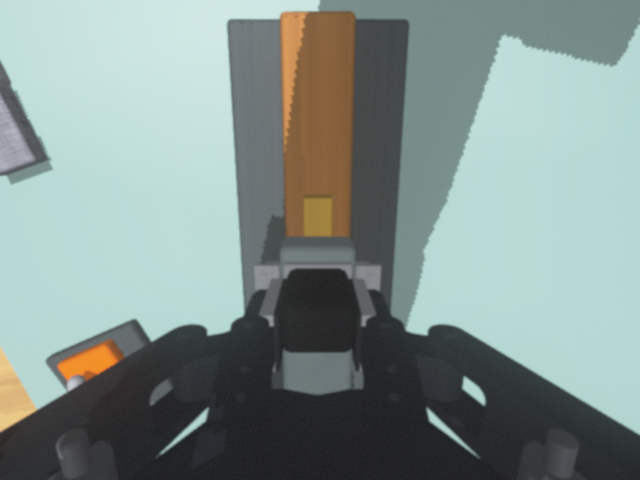

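The wrist view shows the jaws on the black grip at (318,305), with the strip running under the carriage at (318,215) and still aligned. About 1.4 mm remains.

```bash
python3 -m handwheel '[[0,0,0.001,0,0,0,0.015],[0,0,0.0005,0,0,0,0.015],[0,0,0,0,0,0,0.015],[0,0,0,0,0,0,0.015]]' | grep -E "tool_pos|ft_f"
python3 - <<'E'
from h import *
for n in("scene","top"):
    i,W=cloud(n); np.save(n+"4.npy",W)
    if n=="scene": cv2.imwrite("pics/s4.png",cv2.resize(i[170:260,200:320],None,fx=6,fy=6,interpolation=cv2.INTER_CUBIC))
E
```

```text
tool_pos: [605.1, -246.2, 146.2]
ft_force: [-8.7, 3.9, 18.2]
```

View pics/s4.png

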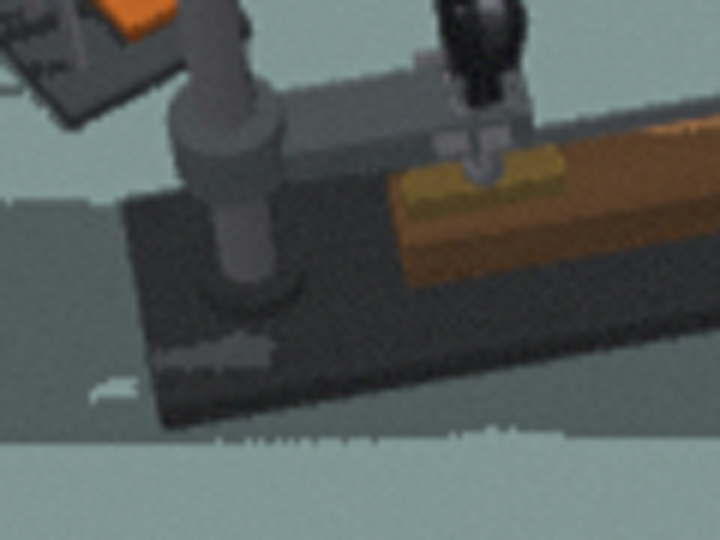

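The crop shows the foot (485,165) resting on the middle of the strip. I unload the arm slightly, then release and retreat.

```bash
(python3 -m handwheel '[[0,0,-0.0008,0,0,0,0.015],[0,0,0,0,0,0,0.015],[0,0,0,0,0,0,0.015]]'
python3 -m handwheel '[[0,0,0,0,0,0,0.03],[0,0,0,0,0,0,0.035],[0,0,0,0,0,0,0.05],[0,0,0,0,0,0,0.05],[0,0,0,0,0,0,0.05]]' 
python3 -m handwheel '[[0,0,-0.01,0,0,0,0.05],[0,0,-0.02,0,0,0,0.06],[0,0,-0.03,0,0,0,0.085],[0,0,-0.03,0,0,0,0.085],[0,0,0,0,0,0,0.085],[0,0,0,0,0,0,0.085],[0,0,0,0,0,0,0.085]]') | grep -E "tool_pos|ft_f|gap"
python3 - <<'E'
from h import *
for q in range(2):
    i,W=cloud("wrist"); p=W.reshape(-1,3); d=np.array([.9668,-.2554]); n=np.array([.2554,.9668]);x=p[:,:2]@d-647.6; y=p[:,:2]@n+83.5; z=p[:,2]
    for a,b in((150,170),(106,128),(60,68),(44,54),(15,23)):
        m=(z>a)&(z<b)&(x>-150)&(x<60)&(abs(y)<65)
        if m.sum()>20: print(a,b,m.sum(),cv2.minAreaRect(np.c_[x,y][m].astype(np.float32)),np.percentile(z[m],[10,50,75,90]))
E
```

```text
tool_pos: [605.1, -246.2, 146.3]
ft_force: [-5.4, 2.3, 12.7]
finger_gap: 26.7
tool_pos: [604.5, -245.8, 143.5]
ft_force: [-0.7, -0.8, -0.1]
finger_gap: 50.2
tool_pos: [604.8, -246.0, 234.4]
ft_force: [-0.7, 0.2, -0.6]
finger_gap: 85.1
150 170 1508 ((-1.0667848587036133, -0.4027700424194336), (21.293392181396484, 27.653526306152344), 0.3058144748210907) [154.91443079 157.34704373 157.87386585 158.3158747 ]
106 128 4338 ((19.768142700195312, -0.04195594787597656), (61.93946838378906, 80.46559143066406), 89.87663269042969) [112.64550815 117.31621387 118.07052946 118.82958306]
60 68 510 ((-24.232452392578125, 0.47214412689208984), (17.288585662841797, 20.93734359741211), 89.5836410522461) [62.41983783 63.25428168 63.70359394 64.20486488]
44 54 7342 ((-73.58805847167969, 0.10988044738769531), (132.41136169433594, 44.07202911376953), 0.0004966298001818359) [47.97151723 49.080116   49.59119377 50.04159578]
15 23 14512 ((-42.5707893371582, 0.19938278198242188), (120.16012573242188, 205.36251831054688), 89.85147857666016) [18.10891358 19.1742384  19.67796933 20.13598738]
150 170 1525 ((-1.1127357482910156, -0.30737972259521484), (21.489076614379883, 27.70884895324707), 1.3473552465438843) [154.85333832 157.33356932 157.87356102 158.33664828]
106 128 4323 ((19.68401336669922, -0.06314849853515625), (80.5577621459961, 62.075321197509766), 0.010854211635887623) [112.68834538 117.27169078 118.05620483 118.79183619]
60 68 515 ((-24.36408233642578, -0.1899557113647461), (20.833696365356445, 17.372451782226562), 0.3217182755470276) [62.23887755 63.2566666  63.71661762 64.15045986]
44 54 7370 ((-73.64472198486328, 0.15064620971679688), (132.11956787109375, 44.111900329589844), 0.02183450758457184) [47.94395468 49.05066813 49.59361639 50.03252047]
15 23 14572 ((-42.611785888671875, 0.23031234741210938), (120.26129913330078, 205.228759765625), 89.9146728515625) [18.10239678 19.15928193 19.66924021 20.1293901 ]
```

```bash
python3 -m handwheel '[[0,0,-0.03,0,0,0,0.085],[0,0,-0.03,0,0,0,0.085],[0,0,0,0,0,0,0.085],[0,0,0,0,0,0,0.085],[0,0,0,0,0,0,0.085]]'|head -2; python3 -c "from bench import r; print(r.hand_in())"
```

```text
time: 15.32
tool_pos: [604.3, -245.8, 292.6]
the job is handed in; nothing more can be done
None
```

The job is handed in at 15.3 s: the holder lies flat with the strip centred under the foot, and by my measurements the foot's spring is pushed in by about 8 mm and never reached its stop; the gripper is clear of the gauge.

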